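Lock out the panel dryer and load the painted panels

ROBOT

A 7-joint arm with a two-finger parallel gripper is mounted at the origin on the work surface. World frame = base frame: x ahead of the robot, y to its left, z up, the work surface at z = 0. Lengths are in m, angles in rad, forces in N, time in s.
With the tool pointing down it reaches from about 0.4 to 0.85 m from the base axis. Payload 4.4 kg.
Tool frame: the origin (TCP) lies midway between the tips of the shut fingers; the grasp point (between the pads) lies 19 mm behind it (tcp_to_grasp is the distance from the TCP to the grasp point, in m); z points along the fingers, y is the line along which they close (so a half turn about z gives the same grasp; the last joint's range is limited). The gripper opens to 94 mm and grips with 3 to 60 N. Pads are 16 mm wide; open, the fingers measure 119 mm over their backs; the gripper's body (75 mm by 177 mm) begins 78 mm behind the grasp point.
Start: joints at [-1.26, 0.628, 0.038, 1.517, -0.027, 0.996, -0.02], TCP at [0.239, 0.604, 0.205] pointing down, gripper open.
Joint ranges: [-3.06, 3.06], [-0.37, 2.12], [-1.25, 1.32], [0.18, 2.47], [-1.1, 4.24], [0.23, 1.98], [-2.94, 2.94]. Speed limits (rad/s): [2.57, 2.57, 3.14, 3.14, 3.14, 3.14, 3.14].

INTERFACE

Orientations are given as a 3x3 rotation matrix whose columns are the frame's x, y, z axes.
In Python, from cell import get_obs, grab_frame, camera_model, job_done, search_frame, place_of, tcp_to_grasp gives the robot as it stands.
- The arm moves only by the tool send_rows, never from a script. Its argument "increments" is a list of rows, each a list of 3 entries, a list of its own where there are three numbers: the shift along the world's x, y, z as a fraction of full scale, then the turn, a rotation vector about the world's x, y, z as a fraction of full scale, then the closure, from -1 (fully open) to 1 (shut). A call has 1 to 10 rows; each row is the pose to reach, as a shift and turn from the pose commanded when the call began; what a row does not reach only later rows make up. Full scale, the value 1, is 750 mm for a shift and 1.5 rad for a turn. A row lasts 1/8 s, in which the tool goes at most 62.5 mm and 10.7 degrees, less where a joint would pass 70% of its speed; a pose out of reach is approached as far as the arm can. A call with a number of a shift or a turn outside -1 to 1 is refused whole. A call with a gripper value outside its range is refused whole. The fingers move at their own pace and stop on an object; "force" is the grip in N (left out, the last holds). Time passes only in rows, so rows that repeat a pose let the fingers close. It gives the time, the measured TCP pose, the force, the opening and the grip force at its end, in the units of the state.
- get_obs(): the state, without advancing time (a new reading comes with each control period).
- grab_frame(name): name is "scene" or "top" or "wrist"; returns the picture (480x640x3 uint8, blue, green, red); there is no depth.
- camera_model(name): a dict with "K" (3x3 intrinsics, pixels), "xyz" and "rotation" of the camera in the world; the wrist camera has in their place "hand_eye" (4x4, takes a point from camera to tool coordinates, whose origin is the TCP and whose axes are the flange's). Camera axes: x right, y up, looking along -z (the intrinsics and any distortion apply to the point x, -y, -z); pixel columns grow to the right and rows downward; lengths in m; the calibration is good to about 2 mm. A picture is of the moment at which its call begins: read the wrist's pose just before it. camera_model takes no time and is no camera call.
- job_done(): hands the job in; it is judged then, once.
Trained networks look in the newest picture that a camera, given by its name, has taken for a name from the list of things; names that differ only in an ending like _2 or _b are one class to them, and where a whole thing is asked for, a point or a joint stands for the part that bears it (a point fixed in the world has none). Each returns a list of dicts, best first, with "confidence" (0 to 1); they miss things now and then, are a little off and sometimes report something else, mostly with a low value. They report only what shows in the picture. A call takes as long as a camera call.
- search_frame(camera, thing): "xy" ([column, row] in pixels, amid what is visible of it).
- place_of(camera, thing): "xy" ([column, row] in pixels: a listed point, or the origin of a listed thing).
The state is a dict: "time_s": time; "joint_pos": joint angles; "qd": joint speeds; "joint_efforts": joint torques, N m; "tool_pos": TCP position; "tool_rot": TCP orientation; "force": force on the tool from outside, world axes, zero at the start; "moment": the same for the moment, N m; "width": finger opening in m; "grip_force": force on a finger pad.
Only numpy, scipy, OpenCV 4.12 (cv2) and the standard library are available. Lean on these libraries where they do the work, as an engineer would, in place of code of your own. Each camera call takes 0.05 s, during which the arm holds its last target. There are 200 camera calls.

TASK

Make the panel dryer safe before loading it: first pull the red power plug out of its socket box and put it in the small wooden tray, then clip the orange sprung clamp round the steel lock-out post beside the socket box, leaving it lying flat. Only then slide every painted panel, paint side up and its grip batten left outside, fully home into a slot of the dryer, one to a slot, and leave the jar, the bottle and the brush alone.

Things in the scene. Friction and masses are not known exactly. Their poses are not given: they have to be found in the camera images.
- dryer: Low fixed dryer: wooden base, four level slots side by side under a blue roof, open to -x, blower housing behind (x 150 to 250 mm, 100 mm high). Origin: at table height under the middle of the sill's front edge; x into the slots, y left, z up. Width 356 mm. Slots: middles at y = -129, -43, +43, +129 mm, 74 mm wide, between yellow dividers 12 mm wide, 11 mm high, with pointed noses from x = 8 mm.
- slot_floor (a point): Left inner slot, on its floor at the front edge of the sill (dryer x = 0, y = +43 mm), 50 mm above the table; axes as the dryer. Sill and floor are level for 140 mm in x, to a stop. The roof covers x = 60 to 150 mm: underside 11 mm above the floor, top 21 mm; its steel lead-in lip reaches forward to x = 55 mm.
- slot_home (a point): Left inner slot: where a panel's origin is when fully home (dryer x = 70 mm, y = +43 mm, z = 50 mm). Slots are 86 mm apart. Then the panel touches the stop and its rear edge is flush with the sill's front edge, the batten standing over the open sill.
- panel_red: Plywood panel painted red with a yellow and white motif, 140 x 70 x 8 mm, about 0.14 kg, paint side up (3 or 4 panels are present). Origin: centre of its underside; x along its length, z up. A bare wooden grip batten stands across it near its rear (-x) edge: middle at x = -57 mm, 12 mm thick in x, 50 mm long in y, top 42 mm above the underside. Pinch it from above, fingers closing along x.
- panel_green: Plywood panel painted green with an orange and blue motif, 140 x 70 x 8 mm, about 0.14 kg, paint side up (3 or 4 panels are present). Origin: centre of its underside; x along its length, z up. A bare wooden grip batten stands across it near its rear (-x) edge: middle at x = -57 mm, 12 mm thick in x, 50 mm long in y, top 42 mm above the underside. Pinch it from above, fingers closing along x.
- panel_violet: Plywood panel painted violet with a green and yellow motif, 140 x 70 x 8 mm, about 0.14 kg, paint side up (3 or 4 panels are present). Origin: centre of its underside; x along its length, z up. A bare wooden grip batten stands across it near its rear (-x) edge: middle at x = -57 mm, 12 mm thick in x, 50 mm long in y, top 42 mm above the underside. Pinch it from above, fingers closing along x.
- panel_white: Plywood panel painted white with a red and black motif, 140 x 70 x 8 mm, about 0.14 kg, paint side up (3 or 4 panels are present). Origin: centre of its underside; x along its length, z up. A bare wooden grip batten stands across it near its rear (-x) edge: middle at x = -57 mm, 12 mm thick in x, 50 mm long in y, top 42 mm above the underside. Pinch it from above, fingers closing along x.
- plug: Red power plug, 0.12 kg, upright in the socket box at the start. Origin: underside of its black flange (44 x 34 x 8 mm), on the socket's rim. Above: red grip 30 (x) x 28 mm (y), up to 54 mm high. Below: blade 32 x 16 mm reaching 35 mm down, held by a spring detent (pull straight up with 10 to 15 N; clear of the box after 35 mm).
- socket_mouth (a point): Middle of the mouth of the grey socket box, fixed, 75 x 75 mm and 50 mm high; this point is on its top face, z up.
- tray_in (a point): Middle of the inner floor (about 5 mm above the table) of the dark wooden tray, fixed, 120 x 120 mm outside, 5 mm walls 25 mm high. The plug may stand or lie in it.
- post: Steel lock-out post with a red tip, fixed upright: 18 mm in diameter, 100 mm high. Origin: at its foot on the table, on its axis.
- clamp: Sprung clamp like a big clothes-peg, 0.16 kg, lying flat on the table, hinge pin upright, 37 mm high: fixed orange arm (-y side), hinged yellow arm (+y side). Origin: on the pin, at the underside; x to the jaws, z up. Jaws x = 22 to 68 mm with inward lips at x = 62 to 68 mm. Fixed jaw: inner face y = -9 mm, lip y = -4 mm. Squeezed, the mouth between the lips is open from y = -4 to +22 mm.
- clamp_grip (a point): Point between the clamp's handles, 47 mm behind the pin, 22 mm above the underside: squeeze here from above, fingers closing along the clamp's y. The handles are 1 to 37 mm high and run x = -22 to -72 mm. Relaxed, their outer faces are at y = -22 and +40 mm at the rear end; squeezed fully they are parallel, 44 mm apart, y = -22 and +22 mm.
- clamp_seat (a point): Where the axis of a clipped post sits between the jaws, behind the lips: 50 mm ahead of the pin, y = 0. Lead the post in through the open mouth at clamp y = about +8 mm, the clamp a few mm off the table, then release the handles.
- clamp_jaw (a joint): Angle of the clamp's yellow arm (rad): 0 closed and empty, about 0.08 clipped round the post, 0.35 squeezed fully open (takes about 12 N at the handles).
- paint_jar: Bystander, not to be disturbed: glass paint jar with blue lid, 56 mm in diameter, 75 mm high; origin under its middle.
- varnish: Bystander, not to be disturbed: amber bottle with black cap, 60 mm in diameter, 110 mm high; origin under its middle.
- brush: Bystander, not to be disturbed: paint brush lying on the table at the right, about 0.2 m long.

How it is judged:
By the outcome, as a careful person would: the job done as asked, in the order asked, and still so for the second after the job is handed in, with the robot touching nothing.
Of panel_red, panel_green, panel_violet, panel_white only 3 to 4 are there at a start; the rules pass over those that are not, and their reading is None.
At some moment in a run one of panel_red, panel_green, panel_violet, panel_white, clamp may be knocked a few centimetres aside while the robot is not near it.
Once in a run the grip may slacken for a moment while it holds something.
It also fails if it takes over 210 s, if anything falls off the work surface, if the arm or the gripper's body presses on something with over 40 N, if the wrist force passes 120 N, or if a joint passes its speed limit or range.

## Working session

There is one attempt and no reset: what is moved stays moved. The work goes in short steps, Python scripts to look and compute and a tool call to move; the robot and the scene stay as the last step left them, time stands still between calls to the robot, and variables do not carry over. Pictures are saved under pics/ and viewed, at most 14 in all, crops included, and the job is handed in when it is done.

Besides the shell and the picture viewer there is one more tool, called after "Emit:" as name(argument=value, ...), one argument or row to a line, values as JSON. send_rows: Moves the arm, as the interface text tells. Shift numbers are shares of 750 mm and turn numbers shares of 1.5 rad, none past 1 either way. Its arguments: {"type":"object","properties":{"increments":{"type":"array","items":{"type":"array"}},"force":{"type":"number"}},"required":["increments"]}

```bash
mkdir -p pics; ls; cat > h.py <<'E'
import numpy as np, cv2
from cell import *
def ray(cam,uv):
    m=camera_model(cam);K=np.array(m["K"]);d=m.get("distortion",m.get("dist"))
    p=cv2.undistortPoints(np.array([[uv]],float),K,None if d is None else np.array(d,float))[0,0]
    v=np.array([p[0],-p[1],-1.])
    if "hand_eye" in m:
        o=get_obs();H=np.array(m["hand_eye"]);R=np.array(o["tool_rot"]);t=np.array(o["tool_pos"])
        return t+R@H[:3,3],R@H[:3,:3]@v
    return np.array(m["xyz"]),np.array(m["rotation"])@v
def at(cam,uv,z):
    c,v=ray(cam,uv);return c+v*(z-c[2])/v[2]
def pix(cam,P):
    m=camera_model(cam);K=np.array(m["K"]);R=np.array(m["rotation"]);q=R.T@(np.array(P)-np.array(m["xyz"]))
    p=K@np.array([q[0],-q[1],-q[2]]);return p[:2]/p[2]
E
python3 - <<'E'
from h import *
for c in("top","scene","wrist"):
    f=grab_frame(c);cv2.imwrite(f"pics/{c}0.png",f);print(c,camera_model(c))
Z={"dryer":0,"slot_floor":.05,"slot_home":.05,"panel_red":0,"panel_green":0,"panel_violet":0,"panel_white":0,"plug":.05,"socket_mouth":.05,"tray_in":.005,"post":0,"clamp":0,"clamp_grip":.022,"clamp_seat":.0,"paint_jar":0,"varnish":0,"brush":0}
for n,z in Z.items():
  for c in("top","scene"):
    print(n,c,[(np.round(r["xy"]).tolist(),round(r["confidence"],2),np.round(at(c,r["xy"],z)[:2],3).tolist()) for r in place_of(c,n)[:2]])
print(get_obs())
E
```

```text
pics
top {'K': array([[544.45949032,   0.        , 314.80636021],
       [  0.        , 544.45949032, 229.14743177],
       [  0.        ,   0.        ,   1.        ]]), 'xyz': array([0.3916359 , 0.01702436, 1.57400954]), 'rotation': array([[-0.00640052,  0.99206821, -0.12553766],
       [-0.99997638, -0.00666414, -0.00168012],
       [-0.00250339,  0.12552394,  0.99208743]])}
scene {'K': array([[493.38664132,   0.        , 315.95598862],
       [  0.        , 493.38664132, 242.81344411],
       [  0.        ,   0.        ,   1.        ]]), 'xyz': array([1.19895313, 0.22641205, 1.15510153]), 'rotation': array([[-0.26506099, -0.8280015 ,  0.49412163],
       [ 0.96420633, -0.22389279,  0.14204989],
       [-0.00698726,  0.51408708,  0.85770954]])}
wrist {'K': array([[333.39953914,   0.        , 322.34575296],
       [  0.        , 333.39953914, 236.21170396],
       [  0.        ,   0.        ,   1.        ]]), 'hand_eye': array([[-1.75433512e-04,  9.68130664e-01,  2.50445577e-01,
         7.22837613e-02],
       [ 9.99999894e-01,  6.33530865e-05,  4.55585716e-04,
         4.00718902e
[... 2629 characters left out ...]
9627873, -0.01999225]), 'qd': array([-0.00050743, -0.00042843,  0.00021029, -0.0004118 , -0.00045226,
        0.00100193,  0.00176441]), 'joint_efforts': array([-6.51751702e-05, -5.49585629e+01,  1.14299152e+00, -1.86936629e+01,
       -5.24453132e-02,  1.57498562e-02,  2.30148657e-05]), 'tool_pos': array([0.23912997, 0.60444123, 0.20548528]), 'tool_rot': array([[-9.29843051e-01,  3.67956381e-01, -4.19748449e-05],
       [ 3.67956378e-01,  9.29843051e-01,  6.31979733e-05],
       [ 6.22841155e-05,  4.33192844e-05, -9.99999997e-01]]), 'force': array([0.04833965, 0.38476767, 0.6029508 ]), 'moment': array([-0.04549006,  0.03418231, -0.00776114]), 'grip_force': 0.0, 'width': 0.09364944629127421}
```

View pics/top0.png

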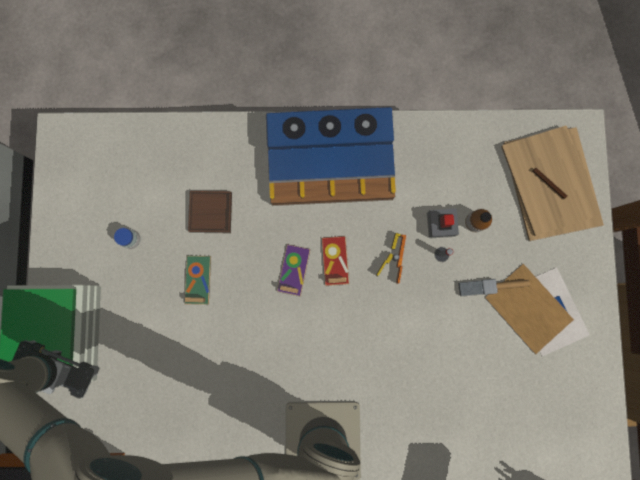

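View pics/scene0.png

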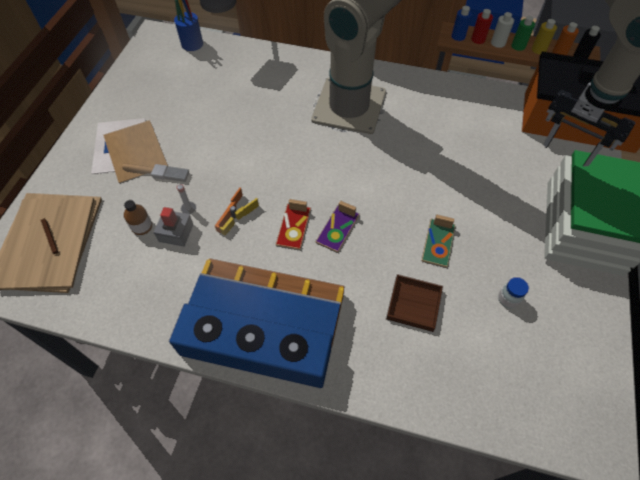

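Emit:
send_rows(
  increments=[
    [[0.05,0,0.15],[0,0,-0.1],-1],
    [[0.2,-0.3,0.153],[0,0,-0.4],-1],
    [[0.308,-0.605,0.153],[0,0,-0.796],-1],
    [[0.308,-0.605,0.153],[0,0,-0.796],-1],
    [[0.308,-0.605,0.153],[0,0,-0.796],-1],
    [[0.308,-0.605,0.153],[0,0,-0.796],-1],
    [[0.308,-0.605,0.153],[0,0,-0.796],-1],
    [[0.308,-0.605,0.153],[0,0,-0.796],-1],
    [[0.308,-0.605,0.153],[0,0,-0.796],-1],
    [[0.308,-0.605,0.153],[0,0,-0.796],-1],
  ],
)

```text
time_s: 3.1
tool_pos: [0.4722, 0.1454, 0.3213]
tool_rot: [[0.009, 1.0, 0.003], [1.0, -0.009, -0.001], [-0.001, 0.003, -1.0]]
force: [-0.1, 1.0, -0.3]
width: 0.0941
grip_force: 0.0
```

Emit:
send_rows(
  increments=[
    [[0.1,-0.57,0],[0,0,0],-1],
    [[0.1,-0.57,0],[0,0,0],-1],
    [[0.1,-0.57,0],[0,0,0],-1],
    [[0.1,-0.57,0],[0,0,0],-1],
    [[0.1,-0.57,0],[0,0,0],-1],
    [[0.1,-0.57,0],[0,0,0],-1],
    [[0.1,-0.57,0],[0,0,0],-1],
    [[0.1,-0.57,0],[0,0,0],-1],
    [[0.1,-0.57,0],[0,0,0],-1],
    [[0.1,-0.57,0],[0,0,0],-1],
  ],
)

```text
time_s: 4.35
tool_pos: [0.5459, -0.2742, 0.3201]
tool_rot: [[-0.003, 1.0, 0.0], [1.0, 0.003, 0.002], [0.002, 0.0, -1.0]]
force: [0.1, 0.4, 0.3]
width: 0.0938
grip_force: 0.0
```

```bash
cat >> h.py <<'E'
def find(cam,n,z,k=2):
    for r in place_of(cam,n)[:k]: print(n,cam,np.round(r["xy"],1).tolist(),round(r["confidence"],2),np.round(at(cam,r["xy"],z)[:2],4).tolist())
E
python3 - <<'E'
from h import *
f=grab_frame("wrist");cv2.imwrite("pics/w1.png",f)
for n,z in [("plug",.05),("socket_mouth",.05),("post",0),("clamp",0),("clamp_grip",.022),("clamp_seat",0),("slot_floor",.05),("slot_home",.05),("dryer",0),("varnish",0)]: find("wrist",n,z)
o=get_obs();print(o["tool_pos"],o["tool_rot"],o["joint_pos"],o["time_s"])
E
```

```text
plug wrist [360.6, 259.2] 0.72 [0.6006, -0.3523]
socket_mouth wrist [360.2, 256.9] 0.96 [0.5999, -0.3494]
clamp wrist [291.5, 157.5] 0.57 [0.5005, -0.214]
clamp_grip wrist [259.4, 152.9] 0.87 [0.4578, -0.2076]
clamp_seat wrist [328.1, 162.6] 0.96 [0.5539, -0.2218]
dryer wrist [415.1, 17.9] 0.58 [0.6683, -0.0347]
varnish wrist [356.2, 305.9] 0.95 [0.6008, -0.4521]
[ 0.54511698 -0.27681784  0.32024723] [[ 6.27763988e-05  9.99999997e-01  4.38198267e-05]
 [ 9.99999997e-01 -6.27786554e-05  5.14970353e-05]
 [ 5.14997861e-05  4.38165937e-05 -9.99999998e-01]] [ 0.09403901  0.51823736  0.54980282  1.47847488 -0.27894808  1.22338323
  0.68038478] 4.9
```

View pics/w1.png

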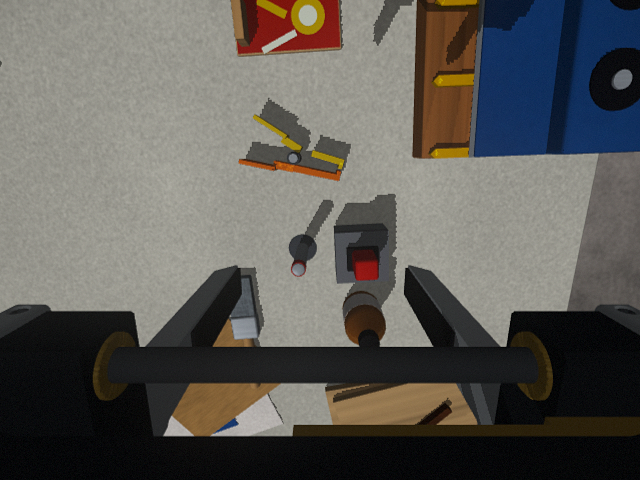

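```bash
python3 - <<'E'
from h import *
A=lambda u,v,z:print(u,v,z,np.round(at("wrist",(u,v),z)[:2],4))
A(302,247,0);A(298,269,.1);A(366,264,.104)
A(334,226,.05);A(385,224,.05);A(335,283,.05)
A(414,157,.05);A(416,2,.05)
A(240,160,.037);A(341,178,.037)
E
```

```text
302 247 0 [ 0.5134 -0.3514]
298 269 0.1 [ 0.5143 -0.3511]
366 264 0.104 [ 0.6002 -0.343 ]
334 226 0.05 [ 0.5614 -0.3063]
385 224 0.05 [ 0.632  -0.3035]
335 283 0.05 [ 0.5636 -0.391 ]
414 157 0.05 [ 0.6659 -0.2132]
416 2 0.05 [ 0.656  -0.0351]
240 160 0.037 [ 0.4335 -0.2174]
341 178 0.037 [ 0.5709 -0.2416]
```

```bash
python3 - <<'E'
import cv2
f=cv2.imread("pics/w1.png")[190:300,280:400];cv2.imwrite("pics/c1.png",cv2.resize(f,None,fx=5,fy=5,interpolation=cv2.INTER_CUBIC))
E
```

```text
(no output)
```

View pics/c1.png

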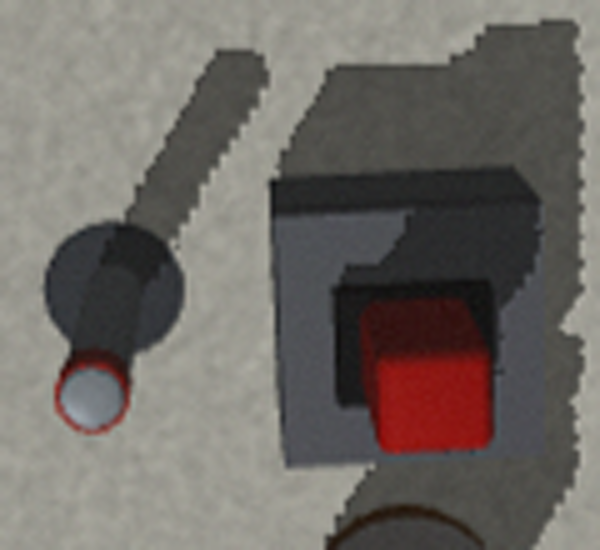

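Emit:
send_rows(
  increments=[
    [[0.0739,-0.0996,-0.1],[0,0,0.035],-0.4],
    [[0.0739,-0.0996,-0.1],[0,0,0.035],-0.4],
    [[0.0739,-0.0996,-0.17],[0,0,0.035],-0.4],
    [[0.0739,-0.0996,-0.22],[0,0,0.035],-0.4],
    [[0.0739,-0.0996,-0.26],[0,0,0.035],-0.4],
    [[0.0739,-0.0996,-0.3],[0,0,0.035],-0.4],
    [[0.0739,-0.0996,-0.3336],[0,0,0.035],-0.4],
    [[0.0739,-0.0996,-0.3336],[0,0,0.035],-0.4],
  ],
)

```text
time_s: 5.9
tool_pos: [0.5992, -0.3505, 0.0678]
tool_rot: [[-0.052, 0.999, -0.004], [0.999, 0.052, 0.002], [0.003, -0.004, -1.0]]
force: [-0.4, 0.9, 0.3]
width: 0.0659
grip_force: 0.0
```

Emit:
send_rows(
  force=45,
  increments=[
    [[0,0,0],[0,0,0],1],
    [[0,0,0],[0,0,0],1],
    [[0,0,0],[0,0,0],1],
    [[0,0,0],[0,0,0],1],
    [[0,0,0],[0,0,0],1],
  ],
)

```text
time_s: 6.52
tool_pos: [0.6014, -0.3517, 0.0708]
tool_rot: [[-0.053, 0.999, 0.002], [0.999, 0.053, -0.001], [-0.001, 0.002, -1.0]]
force: [1.0, 0.1, 2.8]
width: 0.0298
grip_force: 45.0
```

Emit:
send_rows(
  increments=[
    [[0,0,0.02],[0,0,0],1],
    [[0,0,0.035],[0,0,0],1],
    [[0,0,0.05],[0,0,0],1],
    [[0,0,0.07],[0,0,0],1],
    [[0,0,0.1],[0,0,0],1],
    [[0,0,0.14],[0,0,0],1],
    [[0,0,0.18],[0,0,0],1],
    [[0,0,0.22],[0,0,0],1],
    [[0,0,0.24],[0,0,0],1],
  ],
)

```text
time_s: 7.65
tool_pos: [0.6006, -0.3522, 0.2525]
tool_rot: [[-0.052, 0.999, 0.002], [0.999, 0.052, -0.001], [-0.001, 0.002, -1.0]]
force: [0.0, -0.4, -0.9]
width: 0.0298
grip_force: 45.0
```

Emit:
send_rows(
  increments=[
    [[0.0,0.08,0],[0,0,0],1],
    [[0.0,0.16,0],[0,0,0],1],
    [[0.01,0.24,0],[0,0,0],1],
    [[0.02,0.32,0],[0,0,0],1],
    [[0.03,0.4,0],[0,0,0],1],
    [[0.04,0.48,0],[0,0,0],1],
    [[0.045,0.56,0],[0,0,0],1],
    [[0.05,0.64,0],[0,0,0],1],
    [[0.056,0.72,0],[0,0,0],1],
    [[0.056,0.8,0],[0,0,0],1],
  ],
)

```text
time_s: 8.9
tool_pos: [0.6421, 0.2501, 0.2497]
tool_rot: [[-0.052, 0.999, -0.001], [0.999, 0.052, -0.001], [-0.001, -0.001, -1.0]]
force: [1.4, 0.4, -1.4]
width: 0.03
grip_force: 45.0
```

Emit:
send_rows(
  increments=[
    [[0,0.101,0],[0,0,0],1],
    [[0,0.101,0],[0,0,0],1],
    [[0,0.101,0],[0,0,0],1],
    [[0,0.101,0],[0,0,0],1],
  ],
)

```text
time_s: 9.4
tool_pos: [0.6431, 0.3211, 0.2502]
tool_rot: [[-0.049, 0.999, 0.0], [0.999, 0.049, -0.002], [-0.002, -0.0, -1.0]]
force: [-0.1, -0.1, 0.1]
width: 0.0299
grip_force: 45.0
```

```bash
python3 - <<'E'
from h import *
f=grab_frame("wrist");cv2.imwrite("pics/w2.png",f);grab_frame("top");grab_frame("scene")
for c in("wrist","top","scene"):find(c,"tray_in",.005)
o=get_obs();print(o["tool_pos"],o["width"],o["time_s"],o["joint_pos"])
E
```

```text
tray_in wrist [322.4, 208.7] 0.86 [0.6435, 0.3214]
tray_in top [207.7, 209.6] 0.81 [0.6498, 0.332]
tray_in scene [141.8, 228.0] 0.16 [0.6163, -0.4434]
[0.64286083 0.32320029 0.25033088] 0.02997075792066992 9.7 [-0.75423043  0.75137452  0.5170549   1.2411861  -0.36489663  1.23966708
 -0.1858851 ]
```

View pics/w2.png

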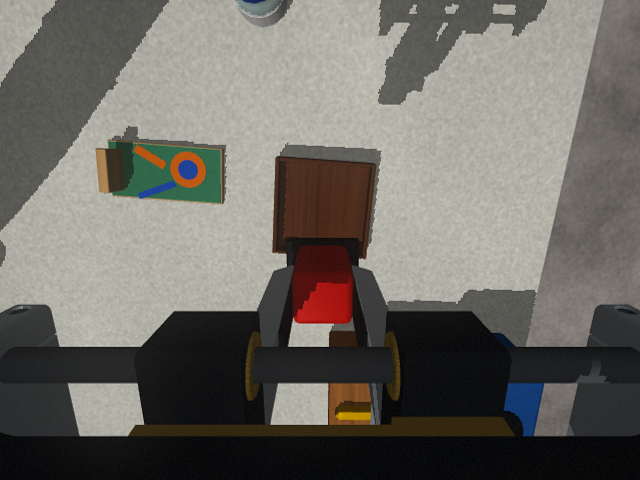

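Emit:
send_rows(
  increments=[
    [[0.002,0.0,-0.06],[0,0,0],1],
    [[0.002,0.0,-0.12],[0,0,0],1],
    [[0.002,0.0,-0.17],[0,0,0],1],
    [[0.002,0.0,-0.21],[0,0,0],1],
    [[0.002,0.0,-0.235],[0,0,0],1],
    [[0.002,0.0,-0.247],[0,0,0],1],
    [[0.002,0.0,-0.251],[0,0,0],1],
    [[0.002,0.0,-0.251],[0,0,0],1],
    [[0.002,0.0,-0.251],[0,0,0],1],
  ],
)

```text
time_s: 10.82
tool_pos: [0.6447, 0.3245, 0.0629]
tool_rot: [[-0.053, 0.999, 0.002], [0.999, 0.053, 0.001], [0.001, 0.002, -1.0]]
force: [0.0, 0.2, -1.6]
width: 0.0295
grip_force: 45.0
```

Emit:
send_rows(
  increments=[
    [[0,0,-0.001],[0,0,0],1],
    [[0,0,-0.002],[0,0,0],1],
    [[0,0,-0.003],[0,0,0],1],
    [[0,0,-0.003],[0,0,0],1],
    [[0,0,-0.003],[0,0,0],1],
  ],
)

```text
time_s: 11.45
tool_pos: [0.6443, 0.3243, 0.0607]
tool_rot: [[-0.053, 0.999, 0.0], [0.999, 0.053, 0.001], [0.001, 0.0, -1.0]]
force: [-1.8, -1.0, 5.4]
width: 0.0297
grip_force: 45.0
```

Emit:
send_rows(
  force=5,
  increments=[
    [[0,0,0],[0,0,0],1],
    [[0,0,0],[0,0,0],0.2],
    [[0,0,0],[0,0,0],0],
    [[0,0,0],[0,0,0],-0.3],
    [[0,0,0],[0,0,0],-0.6],
    [[0,0,0],[0,0,0],-0.6],
    [[0,0,0.04],[0,0,0],-0.6],
    [[0,0,0.1],[0,0,0],-0.6],
    [[0,0,0.18],[0,0,0],-0.6],
    [[0,0,0.28],[0,0,0],-0.6],
  ],
)

```text
time_s: 12.7
tool_pos: [0.6437, 0.3241, 0.2586]
tool_rot: [[-0.052, 0.999, -0.001], [0.999, 0.052, -0.0], [-0.0, -0.001, -1.0]]
force: [1.1, 0.7, 0.2]
width: 0.0753
grip_force: 0.0
```

```bash
python3 - <<'E'
from h import *
f=grab_frame("scene");cv2.imwrite("pics/s2.png",cv2.resize(f[220:360,340:560],None,fx=3,fy=3))
find("scene","panel_green",0);find("scene","panel_red",0);find("scene","panel_violet",0);find("scene","clamp",0)
E
```

```text
panel_green scene [440.3, 241.5] 0.58 [0.4409, 0.3615]
panel_green scene [158.1, 172.8] 0.27 [0.4213, -0.4855]
panel_red scene [291.4, 228.3] 0.64 [0.506, -0.0433]
panel_red scene [155.9, 175.1] 0.26 [0.4311, -0.4882]
panel_violet scene [337.1, 229.0] 0.63 [0.4751, 0.0799]
clamp scene [232.6, 214.6] 0.66 [0.5053, -0.2173]
clamp scene [172.1, 222.1] 0.35 [0.5735, -0.3727]
```

View pics/s2.png

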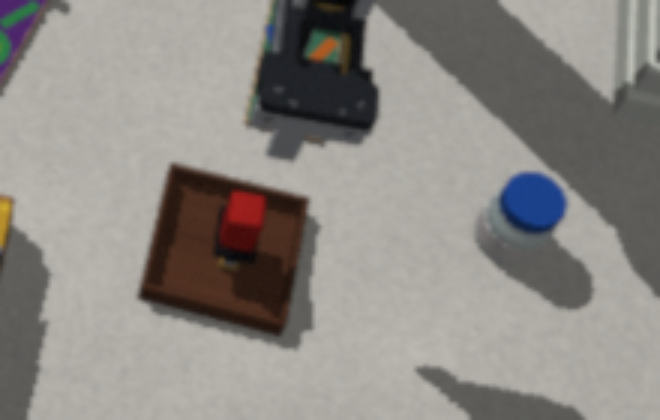

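Emit:
send_rows(
  increments=[
    [[-0.03,-0.08,0],[0,0,-0.12],-0.6],
    [[-0.249,-0.708,0],[0,0,-0.8],-0.6],
    [[-0.249,-0.708,0],[0,0,-0.8],-0.6],
    [[-0.249,-0.708,0],[0,0,-0.8],-0.6],
    [[-0.249,-0.708,0],[0,0,-0.8],-0.6],
    [[-0.249,-0.708,0],[0,0,-0.8],-0.6],
    [[-0.249,-0.708,0],[0,0,-0.8],-0.6],
    [[-0.249,-0.708,0],[0,0,-0.8],-0.6],
    [[-0.249,-0.708,0],[0,0,-0.8],-0.6],
    [[-0.249,-0.708,0],[0,0,-0.8],-0.6],
  ],
)

```text
time_s: 14.2
tool_pos: [0.4537, -0.2118, 0.2563]
tool_rot: [[0.916, 0.401, -0.003], [0.401, -0.916, -0.002], [-0.003, 0.001, -1.0]]
force: [0.8, 0.9, 0.3]
width: 0.0754
grip_force: 0.0
```

Emit:
send_rows(
  increments=[
    [[0,0,-0.04],[0,0,-0.376],-1],
    [[0,0,-0.08],[0,0,-0.376],-1],
    [[0,0,-0.08],[0,0,-0.376],-1],
    [[0,0,-0.08],[0,0,-0.376],-1],
    [[0,0,-0.08],[0,0,-0.376],-1],
  ],
)

```text
time_s: 14.82
tool_pos: [0.4573, -0.206, 0.1966]
tool_rot: [[0.991, -0.136, -0.001], [-0.136, -0.991, 0.0], [-0.001, -0.0, -1.0]]
force: [0.2, 0.1, 0.6]
width: 0.0942
grip_force: 0.0
```

```bash
python3 - <<'E'
from h import *
f=grab_frame("wrist");cv2.imwrite("pics/w3.png",f)
for n,z in [("post",0),("clamp",0),("clamp_grip",.022),("clamp_seat",0)]: find("wrist",n,z)
o=get_obs();print(o["tool_pos"],o["tool_rot"],o["joint_pos"],o["time_s"])
E
```

```text
post wrist [446.2, 145.7] 0.93 [0.5153, -0.3509]
clamp wrist [320.5, 172.6] 0.69 [0.5057, -0.2109]
clamp_seat wrist [323.6, 119.5] 0.67 [0.5608, -0.2223]
[ 0.45746033 -0.20670007  0.19728434] [[ 9.90247652e-01 -1.39316318e-01  7.42468249e-04]
 [-1.39316556e-01 -9.90247857e-01  2.79483534e-04]
 [ 6.96290976e-04 -3.80196032e-04 -9.99999685e-01]] [-0.25515623  0.61020044  0.97995965  1.94938886 -0.63773507  0.92777064
 -0.6629353 ] 15.075
```

View pics/w3.png

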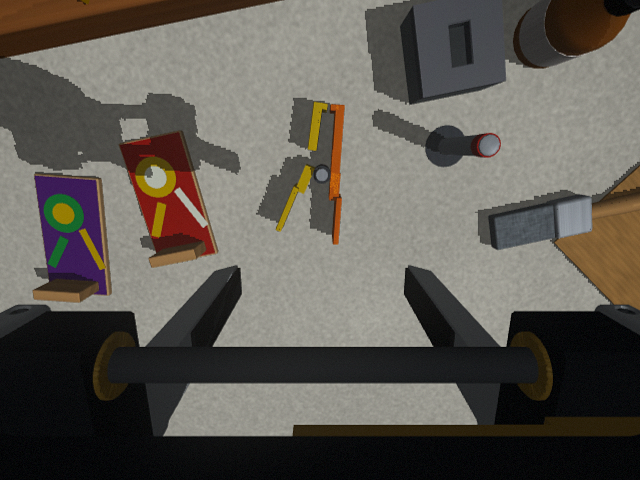

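```bash
python3 - <<'E'
from h import *
R=np.array(get_obs()["tool_rot"])
A=lambda u,v,z:print(u,v,z,np.round(at("wrist",(u,v),z)[:2],4))
A(321,174,.037);A(340,104,.037);A(339,243,.037);A(278,229,.037);A(332,104,.037);A(333,243,.037);A(475,212,.01);A(490,247,0)
A(446,146,0);A(486,145,.1);A(413,103,0)
E
```

```text
321 174 0.037 [ 0.5066 -0.212 ]
340 104 0.037 [ 0.5695 -0.2393]
339 243 0.037 [ 0.4325 -0.2208]
278 229 0.037 [ 0.4566 -0.1592]
332 104 0.037 [ 0.5706 -0.2317]
333 243 0.037 [ 0.4333 -0.2145]
475 212 0.01 [ 0.4392 -0.3764]
490 247 0 [ 0.3921 -0.3972]
446 146 0 [ 0.5149 -0.3512]
486 145 0.1 [ 0.5152 -0.3475]
413 103 0 [ 0.564  -0.3186]
```

Emit:
send_rows(
  increments=[
    [[0.0033,0.0033,-0.07],[0,0,0],-1],
    [[0.0033,0.0033,-0.13],[0,0,0],-1],
    [[0.0033,0.0033,-0.18],[0,0,0],-1],
    [[0.0033,0.0033,-0.22],[0,0,0],-1],
    [[0.0033,0.0033,-0.245],[0,0,0],-1],
    [[0.0033,0.0033,-0.255],[0,0,0],-1],
    [[0.0033,0.0033,-0.2564],[0,0,0],-1],
    [[0.0033,0.0033,-0.2564],[0,0,0],-1],
  ],
)

```text
time_s: 16.08
tool_pos: [0.4603, -0.2046, 0.0054]
tool_rot: [[0.99, -0.14, 0.001], [-0.14, -0.99, -0.0], [0.001, 0.0, -1.0]]
force: [-0.1, 0.8, 1.0]
width: 0.0937
grip_force: 0.0
```

Emit:
send_rows(
  force=35,
  increments=[
    [[0,0,0],[0,0,0],-0.5],
    [[0,0,0],[0,0,0],1],
    [[0,0,0],[0,0,0],1],
    [[0,0,0],[0,0,0],1],
    [[0,0,0],[0,0,0],1],
    [[0,0,0],[0,0,0],1],
    [[0,0,0],[0,0,0],1],
  ],
)

```text
time_s: 16.95
tool_pos: [0.4598, -0.2047, 0.0049]
tool_rot: [[0.99, -0.141, 0.0], [-0.141, -0.99, -0.001], [0.0, 0.001, -1.0]]
force: [-1.6, -1.2, 1.9]
width: 0.0454
grip_force: 32.9
```

Emit:
send_rows(
  increments=[
    [[0,0,0.0107],[0,0,0],1],
    [[0,0,0.0107],[0,0,0],1],
    [[-0.0733,-0.03,0.0107],[0,0,-0.1],1],
    [[-0.0733,-0.03,0.0107],[0,0,-0.2],1],
    [[-0.0733,-0.05,0.0107],[0,0,-0.3],1],
    [[-0.0733,-0.0851,0.0107],[0,0,-0.3723],1],
    [[-0.0733,-0.0851,0.0107],[0,0,-0.3723],1],
    [[-0.0733,-0.0851,0.0107],[0,0,-0.3723],1],
  ],
)

```text
time_s: 17.95
tool_pos: [0.4047, -0.2668, 0.0125]
tool_rot: [[0.767, -0.642, -0.0], [-0.642, -0.767, 0.002], [-0.001, -0.001, -1.0]]
force: [-0.1, 0.7, -1.8]
width: 0.0452
grip_force: 33.0
```

```bash
python3 - <<'E'
from h import *
f=grab_frame("wrist");cv2.imwrite("pics/w4.png",f[0:330])
for n,z in [("post",0),("clamp",.008)]: find("wrist",n,z)
o=get_obs();print(o["tool_pos"],o["tool_rot"],o["width"],o["grip_force"],o["force"])
E
```

```text
post wrist [305.3, 22.8] 0.58 [0.515, -0.3469]
clamp wrist [334.4, 189.9] 0.89 [0.4404, -0.3046]
[ 0.40489214 -0.26678235  0.01262907] [[ 7.66534245e-01 -6.42203421e-01 -1.30155512e-04]
 [-6.42202670e-01 -7.66533630e-01  1.38771334e-03]
 [-9.90962830e-04 -9.80143578e-04 -9.99999029e-01]] 0.045189941089602226 33.04191534407437 [-0.89934883 -0.3445299  -0.86764242]
```

View pics/w4.png

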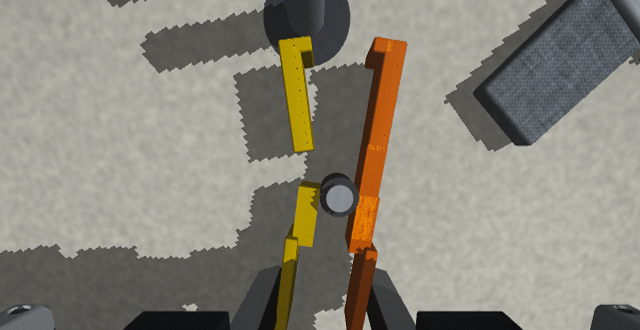

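```bash
python3 - <<'E'
from h import *
o=get_obs();R=np.array(o["tool_rot"]);t=np.array(o["tool_pos"])
z=.045
for n,u,v,zz in [("or tip outer",405,42,z),("or rear outer",377,250,z),("or handle outer far",365,325,z),("pin",340,197,z),("yl tip inner",311,40,z),("yl tip outer",280,42,z),("or lip",367,67,z),("or lip tip",376,40,z),("post foot l",264,20,0),("post foot r",350,20,0),("disk bottom",307,66,0)]:
    p=at("wrist",(u,v),zz);print(n,np.round(p[:2],4),np.round((R.T@(p-t))[:2],4))
E
```

```text
or tip outer [ 0.4719 -0.3654] [0.1147 0.0325]
or rear outer [ 0.4104 -0.3039] [0.028  0.0249]
or handle outer far [ 0.3835 -0.2757] [-0.0107  0.0206]
pin [ 0.4405 -0.3063] [0.0527 0.0074]
yl tip inner [ 0.4965 -0.3371] [ 0.1154 -0.005 ]
yl tip outer [ 0.5039 -0.3272] [ 0.1147 -0.0173]
or lip [ 0.4745 -0.3482] [0.1056 0.0177]
or lip tip [ 0.4799 -0.3569] [0.1154 0.0209]
post foot l [ 0.5296 -0.3317] [ 0.1373 -0.0303]
post foot r [ 0.5013 -0.3655] [0.1373 0.0137]
disk bottom [ 0.4992 -0.3346] [ 0.1159 -0.0085]
```

Emit:
send_rows(
  increments=[
    [[0.0168,0.0165,0],[0,0,0],1],
    [[0.0168,0.0165,0],[0,0,0],1],
    [[0.0168,0.0165,0],[0,0,0],1],
  ],
)

```text
time_s: 18.48
tool_pos: [0.417, -0.2558, 0.0128]
tool_rot: [[0.766, -0.643, -0.0], [-0.643, -0.766, -0.0], [-0.0, 0.0, -1.0]]
force: [-1.5, 0.4, -1.7]
width: 0.045
grip_force: 33.0
```

```bash
python3 - <<'E'
from h import *
f=grab_frame("wrist");cv2.imwrite("pics/w5.png",f[0:330])
o=get_obs();print(o["tool_pos"],o["width"],o["grip_force"],o["force"])
E
```

```text
[ 0.41692375 -0.25603427  0.01284743] 0.04522996659964794 33.043968100100756 [-0.6994132   0.93641128 -1.92729058]
```

View pics/w5.png

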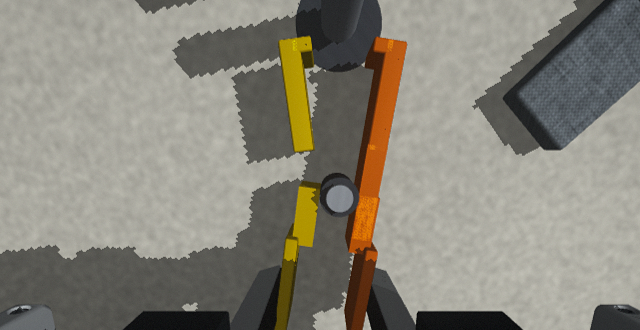

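Emit:
send_rows(
  increments=[
    [[0.009,-0.0091,0],[0,0,0],1],
    [[0.018,-0.0182,0],[0,0,0],1],
    [[0.027,-0.0273,0],[0,0,0],1],
    [[0.0367,-0.0372,0],[0,0,0],1],
    [[0.0367,-0.0372,0],[0,0,0],1],
    [[0.0367,-0.0372,0],[0,0,0],1],
  ],
)

```text
time_s: 19.27
tool_pos: [0.4446, -0.2834, 0.0126]
tool_rot: [[0.765, -0.644, -0.001], [-0.644, -0.765, 0.0], [-0.001, -0.0, -1.0]]
force: [-0.8, -0.0, -1.9]
width: 0.0453
grip_force: 33.0
```

```bash
python3 - <<'E'
from h import *
f=grab_frame("wrist");cv2.imwrite("pics/w6.png",f[0:330])
o=get_obs();print(o["tool_pos"],o["width"],o["grip_force"],o["force"])
E
```

```text
[ 0.4445488  -0.28323116  0.01263857] 0.04501612394092687 33.04228940047324 [-0.77442041 -0.31597895 -1.52454008]
```

View pics/w6.png

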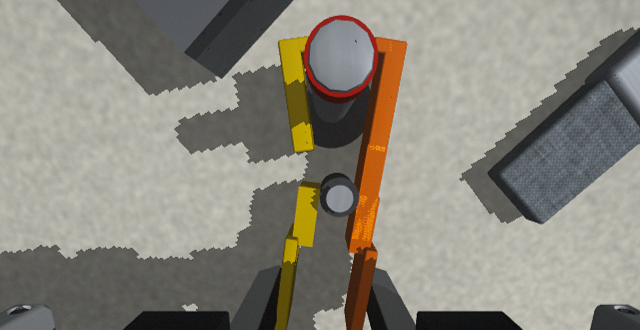

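Emit:
send_rows(
  increments=[
    [[0.004,0.004,0],[0,0,0],1],
    [[0.0085,0.0084,0],[0,0,0],1],
    [[0.0085,0.0084,-0.004],[0,0,0],1],
    [[0.0085,0.0084,-0.008],[0,0,0],1],
    [[0.0085,0.0084,-0.008],[0,0,0],1],
  ],
)

```text
time_s: 19.95
tool_pos: [0.4512, -0.2772, 0.0064]
tool_rot: [[0.765, -0.644, -0.0], [-0.644, -0.765, 0.0], [-0.001, -0.0, -1.0]]
force: [1.5, 0.2, -1.4]
width: 0.0452
grip_force: 33.0
```

Emit:
send_rows(
  increments=[
    [[0,0,-0.0022],[0,0,0],1],
    [[0,0,-0.0022],[0,0,0],1],
    [[0,0,-0.0022],[0,0,0],0],
    [[0,0,-0.0022],[0,0,0],-0.2],
    [[0,0,-0.0022],[0,0,0],-0.4],
    [[0,0,-0.0022],[0,0,0],-0.7],
    [[0,0,-0.0022],[0,0,0],-0.9],
    [[0,0,-0.0022],[0,0,0],-0.9],
  ],
)

```text
time_s: 20.95
tool_pos: [0.4516, -0.2769, 0.0051]
tool_rot: [[0.766, -0.643, 0.0], [-0.643, -0.766, 0.001], [-0.0, -0.001, -1.0]]
force: [-0.1, -0.9, -0.5]
width: 0.0888
grip_force: 0.0
```

```bash
python3 - <<'E'
from h import *
f=grab_frame("wrist");cv2.imwrite("pics/w7.png",f[0:330])
o=get_obs();print(o["tool_pos"],o["width"],o["grip_force"],o["force"])
E
```

```text
[ 0.45148893 -0.27699634  0.00509806] 0.08931231492636321 0.0 [ 0.57505428 -0.28807211 -0.08929466]
```

View pics/w7.png

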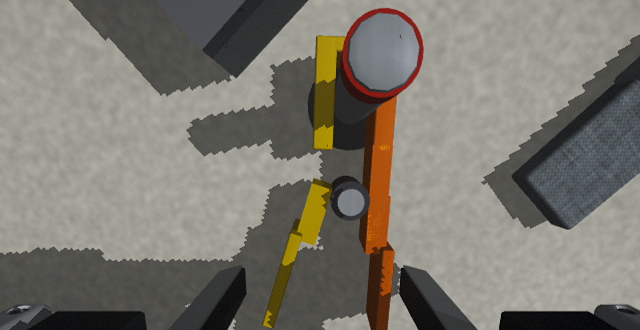

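Emit:
send_rows(
  increments=[
    [[0,0,0.03],[0,0,0],-0.9],
    [[0,0,0.1],[0,0,0],-0.9],
    [[0,0,0.18],[0,0,0],-0.9],
    [[0.144,0.249,0.42],[0,0,0.8],-0.9],
    [[0.144,0.249,0.42],[0,0,0.8],-0.9],
    [[0.144,0.249,0.42],[0,0,0.8],-0.9],
    [[0.144,0.249,0.42],[0,0,0.8],-0.9],
    [[0.144,0.249,0.42],[0,0,0.8],-0.9],
    [[0.144,0.249,0.42],[0,0,0.8],-0.9],
    [[0.144,0.249,0.42],[0,0,0.8],-0.9],
  ],
)

```text
time_s: 22.25
tool_pos: [0.5593, -0.09, 0.3204]
tool_rot: [[0.875, 0.484, 0.0], [0.484, -0.875, 0.001], [0.001, -0.0, -1.0]]
force: [0.4, -0.1, 0.3]
width: 0.0894
grip_force: 0.0
```

Emit:
send_rows(
  increments=[
    [[0,0,0],[0,0,0.7475],-0.9],
    [[0,0,0],[0,0,0.7475],-0.9],
    [[0,0,0],[0,0,0.7475],-0.9],
    [[0,0,0],[0,0,0.7475],-0.9],
    [[0,0,0],[0,0,0.7475],-0.9],
    [[0,0,0],[0,0,0.7475],-0.9],
    [[0,0,0],[0,0,0.7475],-0.9],
    [[0,0,0],[0,0,0.7475],-0.9],
  ],
)

```text
time_s: 23.25
tool_pos: [0.5592, -0.0907, 0.3201]
tool_rot: [[-0.048, 0.999, -0.0], [0.999, 0.048, 0.0], [0.0, -0.0, -1.0]]
force: [0.3, 0.6, -0.6]
width: 0.0891
grip_force: 0.0
```

```bash
python3 - <<'E'
from h import *
f=grab_frame("wrist");cv2.imwrite("pics/w8.png",f);np.save("w8.npy",f)
for n,z in [("dryer",0),("slot_floor",.05),("slot_home",.05),("panel_red",0),("panel_violet",0)]: find("wrist",n,z)
o=get_obs();print(o["tool_pos"],o["tool_rot"],o["joint_pos"],o["time_s"])
E
```

```text
dryer wrist [397.4, 165.0] 0.92 [0.6669, -0.0342]
slot_floor wrist [411.0, 129.9] 0.87 [0.6687, 0.0126]
slot_home wrist [463.1, 130.9] 0.55 [0.7359, 0.0148]
slot_home wrist [242.2, 321.6] 0.5 [0.4484, -0.2724]
panel_violet wrist [262.5, 75.2] 0.79 [0.4683, 0.0774]
[ 0.55932344 -0.0905258   0.3200604 ] [[-5.07153171e-02  9.98713145e-01 -9.97920949e-05]
 [ 9.98713149e-01  5.07153107e-02 -6.49743718e-05]
 [-5.98297721e-05 -1.02958873e-04 -9.99999993e-01]] [-0.20314481  0.42948358  0.4767922   1.60107823 -0.2096758   1.16227743
  0.37100071] 23.55
```

View pics/w8.png

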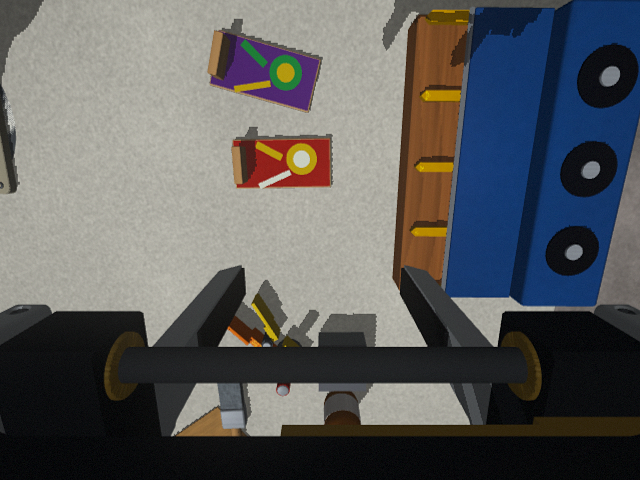

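```bash
python3 - <<'E'
from h import *
f=np.load("w8.npy");hsv=cv2.cvtColor(f,cv2.COLOR_BGR2HSV)
m=cv2.inRange(hsv,(20,150,90),(35,255,255));m[:,:395]=0;m[300:]=0
n,l,s,c=cv2.connectedComponentsWithStats(m)
for i in range(1,n):
    if s[i,4]>60:
        print(s[i],c[i]);ys,xs=np.where(l==i)
        sel=(xs>s[i,0]+8)
        for cc in range(s[i,0],s[i,0]+s[i,2],6):
            r=ys[xs==cc]; print("  ",cc,r.min(),r.max(),np.round(at("wrist",(cc,(r.min()+r.max())/2),.061)[:2],4),np.round(at("wrist",(cc,r.max()),.061)[1]-at("wrist",(cc,r.min()),.061)[1],4))
for uv,z in [((411,17),.05),((396,275),.05),((471,10),.07),((444,295),.07)]:print(uv,z,np.round(at("wrist",uv,z)[:2],4))
cv2.imwrite("pics/c8.png",cv2.resize(f[0:300,390:480],None,fx=3,fy=2,interpolation=cv2.INTER_CUBIC))
E
```

```text
[425  10  45  15 435] [445.90804598  17.73333333]
   425 18 19 [0.6677 0.136 ] -0.001
   431 11 24 [0.6746 0.1374] -0.0133
   437 10 24 [0.6815 0.1382] -0.0143
   443 10 23 [0.6884 0.1391] -0.0133
   449 10 24 [0.6954 0.1389] -0.0143
   455 10 24 [0.7024 0.1393] -0.0143
   461 10 24 [0.7093 0.1396] -0.0143
   467 10 23 [0.7162 0.1405] -0.0132
[419  90  42  12 452] [440.69690265  95.51548673]
   419 96 96 [0.6711 0.052 ] 0.0
   425 91 100 [0.6784 0.0529] -0.0102
   431 90 101 [0.6857 0.0533] -0.0125
   437 90 101 [0.6931 0.0537] -0.0125
   443 90 101 [0.7004 0.054 ] -0.0125
   449 90 100 [0.7077 0.055 ] -0.0114
   455 90 101 [0.7151 0.0548] -0.0125
[415 162  39  10 359] [434.51253482 166.53481894]
   415 167 168 [ 0.6766 -0.0339] -0.0013
   421 162 171 [ 0.6841 -0.0323] -0.0113
   427 162 171 [ 0.6919 -0.0319] -0.0113
   433 162 171 [ 0.6996 -0.0315] -0.0113
   439 162 171 [ 0.7074 -0.0311] -0.0113
   445 162 171 [ 0.7151 -0.0307] -0.0113
   451 162 171 [ 0.7228 -0.0303] -0.0113
[411 227  36  10 319] [429.48902821 231.22257053]
   411 231 232 [ 0.6814 -0.119 ] -0.0014
   417 227 235 [ 0.6894 -0.1179] -0.0111
   423 227 235 [ 0.6976 -0.1175] -0.0111
   429 227 236 [ 0.7058 -0.1177] -0.0125
   435 227 236 [ 0.7139 -0.1173] -0.0125
   441 227 235 [ 0.7219 -0.1162] -0.0111
(411, 17) 0.05 [0.6536 0.1406]
(396, 275) 0.05 [ 0.6705 -0.1868]
(471, 10) 0.07 [0.7164 0.1439]
(444, 295) 0.07 [ 0.7356 -0.2055]
```

View pics/c8.png

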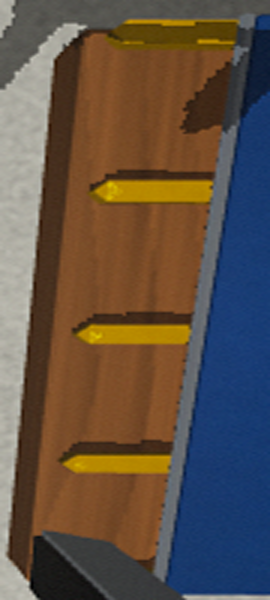

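```bash
cat >> h.py <<'E'
HUE={"red":[(0,5),(174,180)],"violet":[(125,155)],"green":[(55,90)]}
def panel(f,col,zt=.008,win=None):
    hsv=cv2.cvtColor(f,cv2.COLOR_BGR2HSV);m=np.zeros(f.shape[:2],np.uint8)
    for a,b in HUE[col]: m|=cv2.inRange(hsv,(a,110,40),(b,255,255))
    m[330:]=0
    n,l,s,c=cv2.connectedComponentsWithStats(m)
    i=1+np.argmax(s[1:,4]);m=(l==i).astype(np.uint8)
    cn=max(cv2.findContours(m,cv2.RETR_EXTERNAL,cv2.CHAIN_APPROX_NONE)[0],key=len)[:,0,:]
    P=np.array([at("wrist",p+0.0,zt)[:2] for p in cn])
    r=cv2.minAreaRect((P*1000).astype(np.float32))
    B=cv2.boxPoints(r)/1000
    # long axis
    e=B[1]-B[0];g=B[2]-B[1];L=e if np.linalg.norm(e)>np.linalg.norm(g) else g
    a=np.arctan2(L[1],L[0]); a=(a+np.pi/2)%np.pi-np.pi/2
    u=np.array([np.cos(a),np.sin(a)]);v=np.array([-u[1],u[0]])
    px=P@u;py=P@v
    cx=px.max()-.070;cy=(py.max()+py.min())/2
    ctr=cx*u+cy*v
    print(col,"yaw",round(np.degrees(a),2),"centre",np.round(ctr,4),"w",round(np.ptp(py),4),"len",round(np.ptp(px),4),"batten",np.round(ctr-.057*u,4))
E
python3 - <<'E'
from h import *
f=np.load("w8.npy");panel(f,"red");panel(f,"violet")
def A(uv,z):print(uv,np.round(at("wrist",uv,z)[:2],4))
A((237,163),.042)
E
```

```text
red yaw 3.88 centre [ 0.4964 -0.0397] w 0.0655 len 0.1363 batten [ 0.4396 -0.0435]
violet yaw -11.97 centre [0.4697 0.0812] w 0.0655 len 0.1359 batten [0.414 0.093]
(237, 163) [ 0.442  -0.0409]
```

Emit:
send_rows(
  increments=[
    [[-0.0777,0.03,-0.05],[0,0,0.0116],-0.4],
    [[-0.1577,0.064,-0.1],[0,0,0.0116],-0.4],
    [[-0.1577,0.064,-0.16],[0,0,0.0116],-0.4],
    [[-0.1577,0.064,-0.22],[0,0,0.0116],-0.4],
    [[-0.1577,0.064,-0.28],[0,0,0.0116],-0.4],
    [[-0.1577,0.064,-0.33],[0,0,0.0116],-0.4],
    [[-0.1577,0.064,-0.37],[0,0,0.0116],-0.4],
    [[-0.1577,0.064,-0.395],[0,0,0.0116],-0.4],
    [[-0.1577,0.064,-0.4095],[0,0,0.0116],-0.4],
    [[-0.1577,0.064,-0.4095],[0,0,0.0116],-0.4],
  ],
)

```text
time_s: 24.8
tool_pos: [0.4408, -0.0427, 0.0124]
tool_rot: [[-0.068, 0.998, -0.001], [0.998, 0.068, -0.0], [-0.0, -0.001, -1.0]]
force: [-0.5, -0.5, 0.6]
width: 0.0659
grip_force: 0.0
```

Emit:
send_rows(
  force=35,
  increments=[
    [[0,0,0],[0,0,0],1],
    [[0,0,0],[0,0,0],1],
    [[0,0,0],[0,0,0],1],
    [[0,0,0],[0,0,0],1],
    [[0,0,0],[0,0,0],1],
    [[0,0,0],[0,0,0],1],
  ],
)

```text
time_s: 25.55
tool_pos: [0.4411, -0.0426, 0.013]
tool_rot: [[-0.069, 0.998, 0.0], [0.998, 0.069, 0.0], [0.0, 0.0, -1.0]]
force: [0.9, -1.0, 1.0]
width: 0.0116
grip_force: 35.0
```

Emit:
send_rows(
  increments=[
    [[0,0,0.03],[0,0,0],1],
    [[0,0,0.07],[0,0,0],1],
    [[0.02,-0.01,0.103],[0,0,-0.0076],1],
    [[0.07,-0.03,0.103],[0,0,-0.0076],1],
    [[0.11,-0.05,0.103],[0,0,-0.0076],1],
    [[0.1235,-0.0544,0.103],[0,0,-0.0076],1],
    [[0.1235,-0.0544,0.085],[0,0,-0.0076],1],
    [[0.1235,-0.0544,0.0687],[0,0,-0.0076],1],
    [[0.1235,-0.0544,0.0687],[0,0,-0.0076],1],
  ],
)

```text
time_s: 26.68
tool_pos: [0.5313, -0.0826, 0.0629]
tool_rot: [[-0.057, 0.998, -0.004], [0.998, 0.057, 0.001], [0.001, -0.004, -1.0]]
force: [-1.0, -0.3, -0.5]
width: 0.0118
grip_force: 35.0
```

```bash
python3 - <<'E'
from h import *
f=grab_frame("wrist");g=grab_frame("scene")
a=cv2.resize(f[100:340],None,fx=1,fy=1);b=cv2.resize(g[180:340,150:400],(640,410))
cv2.imwrite("pics/w9.png",np.vstack([a,b])[:600])
o=get_obs();print(o["tool_pos"],o["width"],o["grip_force"],o["force"])
E
```

```text
[ 0.53285188 -0.08310989  0.06415731] 0.011877578647495543 34.99909579753876 [-0.03509497 -0.15210551 -1.80182008]
```

View pics/w9.png

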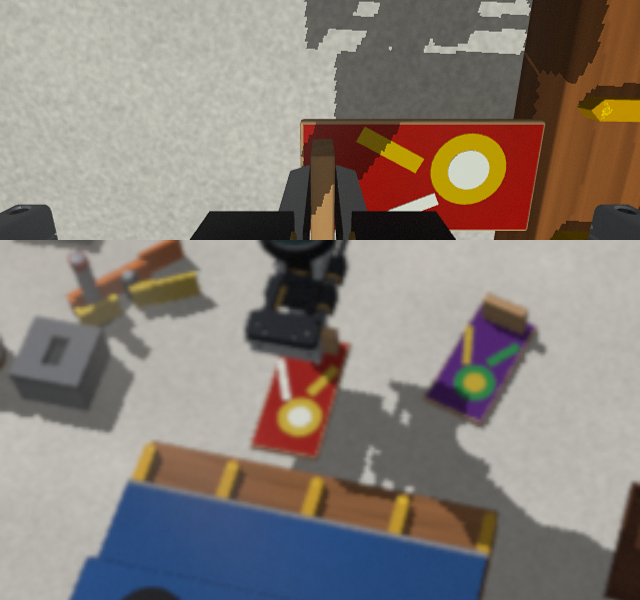

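```bash
cat >> h.py <<'E'
O=np.array([.668,-.0335]);D=np.radians(3.3)
def dry(p):
    d=np.array(p)[:2]-O;u=np.array([np.cos(D),np.sin(D)]);v=np.array([-u[1],u[0]]);return np.round([d@u,d@v],4)
E
python3 - <<'E'
from h import *
for n,uv,z in [("rear left",(303,221.5),.0595),("front left",(545,222),.0595),("front right",(527,330),.0595),("nose",(584,210),.061),("div left edge top r",(638,201),.061),("div right edge",(638,221),.061)]:
    print(n,dry(at("wrist",uv,z)))
f=grab_frame("wrist");hsv=cv2.cvtColor(f,cv2.COLOR_BGR2HSV)
m=cv2.inRange(hsv,(20,150,90),(35,255,255))
for c in(600,610,620,630,638):
    r=np.where(m[180:240,c])[0]+180;print(c,r.min(),r.max(),dry(at("wrist",(c,r.min()),.061)),dry(at("wrist",(c,r.max()+1),.061)))
panel(f,"red",.0595)
E
```

```text
rear left [-0.1483 -0.0083]
front left [-0.0111 -0.0085]
front right [-0.0108 -0.0768]
nose [ 0.0085 -0.0014]
div left edge top r [0.0373 0.0036]
div right edge [ 0.04   -0.0077]
600 197 219 [0.0167 0.0056] [ 0.0194 -0.0074]
610 198 219 [0.0223 0.0051] [ 0.025  -0.0074]
620 198 219 [0.0278 0.0051] [ 0.0306 -0.0074]
630 198 219 [0.0334 0.0051] [ 0.0362 -0.0074]
638 198 219 [0.0378 0.0051] [ 0.0407 -0.0074]
red yaw 3.29 centre [ 0.5897 -0.0817] w 0.066 len 0.1371 batten [ 0.5328 -0.0849]
```

Emit:
send_rows(
  increments=[
    [[0,-0.0017,0],[0,0,0],1],
    [[0.02,-0.0006,0],[0,0,0],1],
    [[0.04,0.0006,0],[0,0,0],1],
    [[0.06,0.0018,0],[0,0,0],1],
    [[0.08,0.0029,0],[0,0,0],1],
    [[0.1,0.0041,0],[0,0,0],1],
    [[0.12,0.0052,0],[0,0,0],1],
    [[0.12,0.0052,0],[0,0,0],1],
  ],
)

```text
time_s: 27.82
tool_pos: [0.6246, -0.0794, 0.0647]
tool_rot: [[-0.058, 0.998, 0.001], [0.998, 0.058, -0.0], [-0.0, 0.001, -1.0]]
force: [-0.2, 1.0, -1.2]
width: 0.0121
grip_force: 35.0
```

Emit:
send_rows(
  increments=[
    [[0.02,0.0012,0],[0,0,0],1],
    [[0.04,0.0023,0],[0,0,0],1],
    [[0.06,0.0035,0],[0,0,0],1],
    [[0.07,0.004,0],[0,0,0],1],
    [[0.075,0.0043,0],[0,0,0],1],
    [[0.079,0.0045,0],[0,0,0],1],
    [[0.081,0.0047,0],[0,0,0],1],
    [[0.081,0.0047,0],[0,0,0],1],
  ],
)

```text
time_s: 28.82
tool_pos: [0.6826, -0.076, 0.0641]
tool_rot: [[-0.057, 0.998, -0.003], [0.998, 0.057, 0.001], [0.001, -0.003, -1.0]]
force: [-4.9, 0.9, 0.3]
width: 0.0115
grip_force: 35.0
```

Emit:
send_rows(
  increments=[
    [[0.003,0.0002,0],[0,0,0],1],
    [[0.003,0.0002,0],[0,0,0],1],
    [[0.003,0.0002,-0.0015],[0,0,0],1],
    [[0.003,0.0002,-0.0025],[0,0,0],1],
    [[0.003,0.0002,-0.0025],[0,0,0],1],
  ],
)

```text
time_s: 29.45
tool_pos: [0.6826, -0.0756, 0.0631]
tool_rot: [[-0.056, 0.998, -0.007], [0.998, 0.056, 0.002], [0.002, -0.007, -1.0]]
force: [-12.3, 2.3, 8.9]
width: 0.0119
grip_force: 35.1
```

Emit:
send_rows(
  increments=[
    [[0,0,0],[0,0,0],0.4],
    [[0,0,0],[0,0,0],0.4],
    [[0,0,0],[0,0,0],0.4],
    [[0,0,0.03],[0,0,0],0.4],
    [[0,0,0.07],[0,0,0],0.4],
    [[-0.05,0.05,0.15],[0,0,0],0.2],
    [[-0.17,0.1,0.343],[0,0,0],-0.4],
    [[-0.17,0.1,0.343],[0,0,0],-0.4],
    [[-0.17,0.1,0.343],[0,0,0],-0.4],
    [[-0.17,0.1,0.343],[0,0,0],-0.4],
  ],
)

```text
time_s: 30.7
tool_pos: [0.5603, -0.0, 0.3243]
tool_rot: [[-0.059, 0.998, 0.008], [0.998, 0.059, 0.002], [0.001, 0.009, -1.0]]
force: [-0.0, -0.0, 0.4]
width: 0.0656
grip_force: 0.0
```

```bash
python3 - <<'E'
from h import *
f=grab_frame("wrist");np.save("w10.npy",f);cv2.imwrite("pics/w10.png",f)
panel(f,"violet");find("wrist","panel_violet",0)
o=get_obs();print(o["tool_pos"],o["tool_rot"][:,1],o["force"],o["time_s"])
for r in place_of("wrist","panel_red"): print("red",r["xy"],r["confidence"],dry(at("wrist",r["xy"],.05)))
for i in[("clamp",0),("post",0)]:find("wrist",*i)
# red batten bare wood blob & panel paint in dryer frame
hsv=cv2.cvtColor(f,cv2.COLOR_BGR2HSV);m=cv2.inRange(hsv,(0,180,60),(5,255,255))|cv2.inRange(hsv,(174,180,60),(180,255,255));m[330:]=0
n,l,s,c=cv2.connectedComponentsWithStats(m)
for i in range(1,n):
  if s[i,4]>40:
    ys,xs=np.where(l==i);P=np.array([dry(at("wrist",(x,y),.058)) for x,y in zip(xs,ys)]);print(s[i],P.min(0),P.max(0))
E
```

```text
violet yaw -12.17 centre [0.4688 0.0807] w 0.065 len 0.1353 batten [0.4131 0.0927]
panel_violet wrist [262.1, 140.2] 0.89 [0.4689, 0.0806]
panel_violet wrist [397.7, 199.9] 0.22 [0.6745, 0.0057]
[ 5.59779641e-01 -5.13990280e-04  3.20668366e-01] [0.99831237 0.05801087 0.0026751 ] [-0.18003891 -0.45957658 -0.3349181 ] 30.8
red [440.5, 263.8] 0.61 [ 0.0621 -0.0457]
red [397.8, 200.3] 0.5 [-0.0038  0.0453]
clamp wrist [262.1, 375.7] 0.84 [0.4719, -0.3137]
post wrist [284.1, 393.7] 0.81 [0.5106, -0.3483]
[397 242  39  45 725] [-0.0039 -0.0762] [ 0.05   -0.0113]
[425 243  13   7  50] [ 0.0336 -0.0214] [ 0.0504 -0.0128]
```

Emit:
send_rows(
  increments=[
    [[-0.08,0.05,-0.02],[0,0,-0.1],-0.4],
    [[-0.16,0.1,-0.08],[0,0,-0.1792],-0.4],
    [[-0.194,0.124,-0.15],[0,0,-0.1792],-0.4],
    [[-0.194,0.124,-0.22],[0,0,-0.1792],-0.4],
    [[-0.194,0.124,-0.28],[0,0,-0.1792],-0.4],
    [[-0.194,0.124,-0.33],[0,0,-0.1792],-0.4],
    [[-0.194,0.124,-0.37],[0,0,-0.1792],-0.4],
    [[-0.194,0.124,-0.395],[0,0,-0.1792],-0.4],
    [[-0.194,0.124,-0.4093],[0,0,-0.1792],-0.4],
    [[-0.194,0.124,-0.4093],[0,0,-0.1792],-0.4],
  ],
)

```text
time_s: 32.2
tool_pos: [0.4128, 0.0911, 0.0112]
tool_rot: [[0.212, 0.977, -0.003], [0.977, -0.212, -0.002], [-0.003, -0.003, -1.0]]
force: [0.8, -0.2, 0.6]
width: 0.0657
grip_force: 0.0
```

Emit:
send_rows(
  force=35,
  increments=[
    [[0,0,0],[0,0,0],1],
    [[0,0,0],[0,0,0],1],
    [[0,0,0],[0,0,0],1],
    [[0,0,0],[0,0,0],1],
    [[0,0,0],[0,0,0],1],
    [[0,0,0],[0,0,0],1],
  ],
)

```text
time_s: 32.95
tool_pos: [0.4141, 0.0921, 0.0131]
tool_rot: [[0.21, 0.978, 0.001], [0.978, -0.21, -0.0], [0.0, 0.001, -1.0]]
force: [0.6, -0.0, 1.1]
width: 0.0116
grip_force: 35.0
```

Emit:
send_rows(
  increments=[
    [[0,0,0.03],[0,0,0],1],
    [[0,0,0.07],[0,0,0],1],
    [[0.03,-0.02,0.103],[0,0,0.06],1],
    [[0.08,-0.06,0.103],[0,0,0.12],1],
    [[0.13,-0.1,0.103],[0,0,0.1792],1],
    [[0.1527,-0.1227,0.103],[0,0,0.1792],1],
    [[0.1527,-0.1227,0.085],[0,0,0.1792],1],
    [[0.1527,-0.1227,0.0687],[0,0,0.1792],1],
    [[0.1527,-0.1227,0.0687],[0,0,0.1792],1],
    [[0.1527,-0.1227,0.0687],[0,0,0.1792],1],
  ],
)

```text
time_s: 34.2
tool_pos: [0.5275, 0.001, 0.0642]
tool_rot: [[-0.058, 0.998, -0.001], [0.998, 0.058, 0.0], [0.0, -0.001, -1.0]]
force: [0.5, 0.8, -1.6]
width: 0.0118
grip_force: 35.0
```

```bash
cat >> h.py <<'E'
def align(col):
    f=grab_frame("wrist");hsv=cv2.cvtColor(f,cv2.COLOR_BGR2HSV)
    m=cv2.inRange(hsv,(20,150,90),(35,255,255));m[:150]=0;m[260:]=0;m[:,:570]=0
    for c in(600,610,620,630,638):
        r=np.where(m[:,c])[0]
        if len(r):print(c,r.min(),r.max(),dry(at("wrist",(c,r.min()),.061)),dry(at("wrist",(c,r.max()+1),.061)))
    panel(f,col,.0595)
    hs=[(c,r) for c,r in [(0,0)]]
    mm=np.zeros(m.shape,np.uint8)
    for a,b in HUE[col]: mm|=cv2.inRange(hsv,(a,110,40),(b,255,255))
    for c in(340,400,460,520):
        r=np.where(mm[150:330,c])[0]
        if len(r):print("left edge",c,r.min()+150,dry(at("wrist",(c,r.min()+150),.0595)))
    o=get_obs();print(o["tool_pos"],dry(o["tool_pos"]),o["width"],o["force"])
E
python3 -c "
from h import *
align('violet')"
```

```text
600 197 216 [0.0162 0.0899] [0.0185 0.0787]
610 195 216 [0.0215 0.0911] [0.0241 0.0787]
620 195 216 [0.027  0.0911] [0.0297 0.0787]
630 195 216 [0.0325 0.0911] [0.0354 0.0787]
638 195 216 [0.0369 0.0911] [0.0398 0.0787]
violet yaw 3.33 centre [0.5841 0.0043] w 0.0657 len 0.1369 batten [0.5272 0.001 ]
left edge 340 222 [-0.1274  0.0754]
left edge 400 222 [-0.0932  0.0754]
left edge 460 222 [-0.0591  0.0754]
left edge 520 222 [-0.025   0.0755]
[0.52791756 0.00077917 0.06451689] [-0.1379  0.0423] 0.011727935074027992 [ 0.18238287 -0.69150528 -0.58938988]
```

Emit:
send_rows(
  increments=[
    [[0.02,0.0012,0],[0,0,0],1],
    [[0.04,0.0024,0],[0,0,0],1],
    [[0.06,0.0035,0],[0,0,0],1],
    [[0.08,0.0047,0],[0,0,0],1],
    [[0.1,0.0058,0],[0,0,0],1],
    [[0.12,0.007,0],[0,0,0],1],
    [[0.12,0.007,0],[0,0,0],1],
  ],
)

```text
time_s: 35.12
tool_pos: [0.6191, 0.0059, 0.0647]
tool_rot: [[-0.058, 0.998, 0.001], [0.998, 0.058, -0.0], [-0.0, 0.001, -1.0]]
force: [-0.5, 0.7, -1.1]
width: 0.0117
grip_force: 35.0
```

Emit:
send_rows(
  increments=[
    [[0.02,0.0012,0],[0,0,0],1],
    [[0.04,0.0023,0],[0,0,0],1],
    [[0.06,0.0035,0],[0,0,0],1],
    [[0.07,0.004,0],[0,0,0],1],
    [[0.075,0.0043,0],[0,0,0],1],
    [[0.079,0.0045,0],[0,0,0],1],
    [[0.082,0.0047,0],[0,0,0],1],
    [[0.084,0.0049,0],[0,0,0],1],
    [[0.084,0.0049,0],[0,0,0],1],
  ],
)

```text
time_s: 36.25
tool_pos: [0.6791, 0.0091, 0.0639]
tool_rot: [[-0.057, 0.998, -0.004], [0.998, 0.057, 0.001], [0.001, -0.004, -1.0]]
force: [-5.0, 0.3, 1.5]
width: 0.0116
grip_force: 35.0
```

Emit:
send_rows(
  increments=[
    [[0.004,0.0002,0],[0,0,0],1],
    [[0.005,0.0002,0],[0,0,0],1],
    [[0.005,0.0002,-0.0015],[0,0,0],1],
    [[0.005,0.0002,-0.0025],[0,0,0],1],
    [[0.005,0.0002,-0.0025],[0,0,0],1],
  ],
)

```text
time_s: 36.88
tool_pos: [0.679, 0.0095, 0.0631]
tool_rot: [[-0.056, 0.998, -0.011], [0.998, 0.056, 0.002], [0.003, -0.011, -1.0]]
force: [-16.3, 1.5, 12.9]
width: 0.0116
grip_force: 35.1
```

Emit:
send_rows(
  increments=[
    [[0,0,0],[0,0,0],0.4],
    [[0,0,0],[0,0,0],0.4],
    [[0,0,0],[0,0,0],0.4],
    [[0,0,0.03],[0,0,0],0.4],
    [[0,0,0.07],[0,0,0],0.4],
    [[-0.1,-0.01,0.15],[0,0,0],0.2],
    [[-0.16,-0.02,0.343],[0,0,0],-0.4],
    [[-0.16,-0.02,0.343],[0,0,0],-0.4],
    [[-0.16,-0.02,0.343],[0,0,0],-0.4],
    [[-0.16,-0.02,0.343],[0,0,0],-0.4],
  ],
)

```text
time_s: 38.12
tool_pos: [0.5669, -0.0071, 0.3246]
tool_rot: [[-0.056, 0.998, 0.01], [0.998, 0.056, 0.001], [0.0, 0.01, -1.0]]
force: [-0.2, 0.7, -0.5]
width: 0.066
grip_force: 0.0
```

```bash
cat >> h.py <<'E'
def rear():
    f=grab_frame("wrist");hsv=cv2.cvtColor(f,cv2.COLOR_BGR2HSV)
    for col,hs in HUE.items():
        m=np.zeros(f.shape[:2],np.uint8)
        for a,b in hs: m|=cv2.inRange(hsv,(a,150,40),(b,255,255))
        m[330:]=0;n,l,s,c=cv2.connectedComponentsWithStats(m)
        for i in range(1,n):
            if s[i,4]>60:
                ys,xs=np.where(l==i);P=np.array([dry(at("wrist",(x,y),.058)) for x,y in zip(xs,ys)])
                print(col,s[i],"x pct",np.percentile(P[:,0],[0,1,3,99]).round(4),"y",P[:,1].min(),P[:,1].max())
    return f
E
python3 -c "
from h import *
rear();o=get_obs();print(o['tool_pos'],o['tool_rot'][:,2])
grab_frame('top');grab_frame('scene');find('top','panel_green',0);find('scene','panel_green',0)"
```

```text
red [392 237  40  44 799] x pct [-0.0007 -0.0003  0.0006  0.0537] y -0.074 -0.0105
violet [396 173   9  48 183] x pct [0.0011 0.0013 0.0014 0.0103] y 0.0134 0.0765Traceback (most recent call last):
  File "<string>", line 3, in <module>
    rear();o=get_obs();print(o['tool_pos'],o['tool_rot'][:,2])
    ~~~~^^
  File "h.py", line 62, in rear
    ys,xs=np.where(l==i);P=np.array([dry(at("wrist",(x,y),.058)) for x,y in zip(xs,ys)])
                                         ~~^^^^^^^^^^^^^^^^^^^^
  File "h.py", line 12, in at
    c,v=ray(cam,uv);return c+v*(z-c[2])/v[2]
        ~~~^^^^^^^^
  File "h.py", line 8, in ray
    o=get_obs();H=np.array(m["hand_eye"]);R=np.array(o["tool_rot"]);t=np.array(o["tool_pos"])
ValueError: time passes only in moves, steps and waits
```

Emit:
send_rows(
  increments=[
    [[-0.08,0.4,0],[0,0,0],-0.4],
    [[-0.08,0.4,0],[0,0,0],-0.4],
    [[-0.08,0.4,0],[0,0,0],-0.4],
    [[-0.08,0.4,0],[0,0,0],-0.4],
    [[-0.08,0.4,0],[0,0,0],-0.4],
    [[-0.08,0.4,0],[0,0,0],-0.4],
    [[-0.08,0.4,0],[0,0,0],-0.4],
    [[-0.08,0.4,0],[0,0,0],-0.4],
  ],
)

```text
time_s: 39.17
tool_pos: [0.5056, 0.2924, 0.3193]
tool_rot: [[-0.054, 0.999, -0.0], [0.999, 0.054, -0.001], [-0.001, -0.0, -1.0]]
force: [-0.6, 1.0, -0.3]
width: 0.0658
grip_force: 0.0
```

```bash
python3 -c "
from h import *
f=grab_frame('wrist');panel(f,'green');find('wrist','panel_green',0)
o=get_obs();print(o['tool_pos'],o['tool_rot'][:,1],o['time_s'])"
```

```text
green yaw -1.46 centre [0.4431 0.3568] w 0.0642 len 0.1341 batten [0.3861 0.3583]
panel_green wrist [285.6, 159.0] 0.57 [0.4488, 0.3493]
[0.50558584 0.29268956 0.31978366] [9.98512405e-01 5.45247744e-02 1.63710968e-04] 39.275
```

Emit:
send_rows(
  increments=[
    [[-0.08,0.05,-0.03],[0,0,-0.0535],-0.4],
    [[-0.1568,0.0875,-0.09],[0,0,-0.0535],-0.4],
    [[-0.1568,0.0875,-0.15],[0,0,-0.0535],-0.4],
    [[-0.1568,0.0875,-0.22],[0,0,-0.0535],-0.4],
    [[-0.1568,0.0875,-0.28],[0,0,-0.0535],-0.4],
    [[-0.1568,0.0875,-0.33],[0,0,-0.0535],-0.4],
    [[-0.1568,0.0875,-0.37],[0,0,-0.0535],-0.4],
    [[-0.1568,0.0875,-0.395],[0,0,-0.0535],-0.4],
    [[-0.1568,0.0875,-0.409],[0,0,-0.0535],-0.4],
    [[-0.1568,0.0875,-0.409],[0,0,-0.0535],-0.4],
  ],
)

```text
time_s: 40.52
tool_pos: [0.3877, 0.3594, 0.0129]
tool_rot: [[0.024, 1.0, -0.0], [1.0, -0.024, -0.0], [-0.0, -0.0, -1.0]]
force: [0.2, 0.5, 0.3]
width: 0.0659
grip_force: 0.0
```

Emit:
send_rows(
  force=35,
  increments=[
    [[0,0,0],[0,0,0],1],
    [[0,0,0],[0,0,0],1],
    [[0,0,0],[0,0,0],1],
    [[0,0,0],[0,0,0],1],
    [[0,0,0],[0,0,0],1],
    [[0,0,0],[0,0,0],1],
  ],
)

```text
time_s: 41.28
tool_pos: [0.3876, 0.3599, 0.0131]
tool_rot: [[0.023, 1.0, 0.0], [1.0, -0.023, 0.0], [0.0, 0.0, -1.0]]
force: [0.6, 0.3, 0.5]
width: 0.0117
grip_force: 35.0
```

Emit:
send_rows(
  increments=[
    [[0,0,0.03],[0,0,0],1],
    [[0,0,0.08],[0,0,0],1],
    [[0.02,-0.06,0.12],[0,0,0.0541],1],
    [[0.05,-0.13,0.12],[0,0,0.0541],1],
    [[0.09,-0.2,0.12],[0,0,0.0541],1],
    [[0.13,-0.27,0.12],[0,0,0.0541],1],
    [[0.165,-0.33,0.12],[0,0,0.0541],1],
    [[0.1816,-0.3647,0.105],[0,0,0.0541],1],
    [[0.1816,-0.3647,0.085],[0,0,0.0541],1],
    [[0.1816,-0.3647,0.0687],[0,0,0.0541],1],
  ],
)

```text
time_s: 42.52
tool_pos: [0.5221, 0.0876, 0.0633]
tool_rot: [[-0.059, 0.998, -0.002], [0.998, 0.059, 0.001], [0.001, -0.002, -1.0]]
force: [0.7, 1.0, -1.9]
width: 0.0118
grip_force: 35.0
```

Emit:
send_rows(
  increments=[
    [[0,0,0],[0,0,0],1],
    [[0,0,0],[0,0,0],1],
  ],
)

```text
time_s: 42.78
tool_pos: [0.5232, 0.0875, 0.0646]
tool_rot: [[-0.06, 0.998, -0.0], [0.998, 0.06, 0.0], [0.0, -0.0, -1.0]]
force: [-0.1, 1.3, -2.1]
width: 0.0121
grip_force: 35.0
```

```bash
sed -i 's/^def ray/import functools\n@functools.lru_cache\ndef pose():\n    o=get_obs();return np.array(o["tool_rot"]),np.array(o["tool_pos"])\ndef ray/; s/o=get_obs();H=np.array(m\["hand_eye"\]);R=.*/H=np.array(m["hand_eye"]);R,t=pose()/' h.py
sed -i 's/(55,90)/(45,90)/' h.py
python3 -c "
from h import *
align('green')"
```

```text
600 199 217 [0.0173 0.1757] [0.0196 0.1649]
610 196 218 [0.0225 0.1773] [0.0253 0.1644]
620 196 218 [0.028  0.1774] [0.031  0.1644]
630 197 218 [0.0337 0.1768] [0.0366 0.1644]
638 197 218 [0.0381 0.1768] [0.0411 0.1644]
green yaw 3.42 centre [0.58   0.0883] w 0.065 len 0.1249 batten [0.5231 0.0849]
left edge 340 227 [-0.1267  0.1591]
left edge 400 227 [-0.0924  0.1591]
left edge 460 227 [-0.0581  0.1592]
left edge 520 227 [-0.0238  0.1593]
[0.52354893 0.0873205  0.0648639 ] [-0.1373  0.1289] 0.011695808082714655 [-0.16079956  0.28873972 -1.47064115]
```

Emit:
send_rows(
  increments=[
    [[0,0.002,0],[0,0,-0.0015],1],
    [[0.02,0.0032,0],[0,0,-0.0015],1],
    [[0.04,0.0044,0],[0,0,-0.0015],1],
    [[0.06,0.0055,0],[0,0,-0.0015],1],
    [[0.08,0.0067,0],[0,0,-0.0015],1],
    [[0.1,0.0078,0],[0,0,-0.0015],1],
    [[0.12,0.009,0],[0,0,-0.0015],1],
    [[0.12,0.009,0],[0,0,-0.0015],1],
  ],
)

```text
time_s: 43.82
tool_pos: [0.6145, 0.0934, 0.0648]
tool_rot: [[-0.056, 0.998, 0.001], [0.998, 0.056, 0.0], [-0.0, 0.001, -1.0]]
force: [-0.3, 0.1, -1.5]
width: 0.0121
grip_force: 35.0
```

Emit:
send_rows(
  increments=[
    [[0.02,0.0012,0],[0,0,0],1],
    [[0.04,0.0023,0],[0,0,0],1],
    [[0.06,0.0035,0],[0,0,0],1],
    [[0.07,0.004,0],[0,0,0],1],
    [[0.075,0.0043,0],[0,0,0],1],
    [[0.079,0.0045,0],[0,0,0],1],
    [[0.082,0.0047,0],[0,0,0],1],
    [[0.084,0.0049,0],[0,0,0],1],
    [[0.084,0.0049,0],[0,0,0],1],
  ],
)

```text
time_s: 44.95
tool_pos: [0.6754, 0.0968, 0.0643]
tool_rot: [[-0.056, 0.998, -0.002], [0.998, 0.056, 0.0], [0.0, -0.002, -1.0]]
force: [-3.0, -0.4, -0.3]
width: 0.0119
grip_force: 35.0
```

Emit:
send_rows(
  increments=[
    [[0.004,0.0002,0],[0,0,0],1],
    [[0.006,0.0003,0],[0,0,0],1],
    [[0.006,0.0003,-0.0015],[0,0,0],1],
    [[0.006,0.0003,-0.0025],[0,0,0],1],
    [[0.006,0.0003,-0.0025],[0,0,0],1],
  ],
)

```text
time_s: 45.58
tool_pos: [0.6755, 0.0974, 0.0631]
tool_rot: [[-0.056, 0.998, -0.011], [0.998, 0.056, 0.002], [0.002, -0.011, -1.0]]
force: [-15.8, 0.0, 11.8]
width: 0.0116
grip_force: 35.1
```

Emit:
send_rows(
  increments=[
    [[0,0,0],[0,0,0],0.4],
    [[0,0,0],[0,0,0],0.4],
    [[0,0,0],[0,0,0],0.4],
    [[0,0,0.03],[0,0,0],0.4],
    [[0,0,0.07],[0,0,0],0.4],
    [[-0.1,-0.05,0.15],[0,0,0],0.2],
    [[-0.16,-0.13,0.343],[0,0,0],0.2],
    [[-0.16,-0.13,0.343],[0,0,0],0.2],
    [[-0.16,-0.13,0.343],[0,0,0],0.2],
    [[-0.16,-0.13,0.343],[0,0,0],0.2],
  ],
)

```text
time_s: 46.82
tool_pos: [0.5623, -0.0036, 0.3244]
tool_rot: [[-0.052, 0.999, 0.008], [0.999, 0.052, -0.0], [-0.001, 0.008, -1.0]]
force: [0.3, -0.3, 0.3]
width: 0.0375
grip_force: 0.0
```

```bash
python3 -c "
from h import *
o=get_obs();print(o['tool_pos'],o['tool_rot'][:,2])
f=rear();cv2.imwrite('pics/w11.png',f);np.save('w11.npy',f)
grab_frame('top');grab_frame('scene')
for c,n,z in [('top','clamp',0),('scene','clamp',0),('top','post',0),('top','plug',.04),('scene','plug',.04),('top','clamp_seat',0),('scene','panel_red',.05),('scene','panel_violet',.05),('scene','panel_green',.05),('top','panel_white',0),('top','paint_jar',0),('top','varnish',0)]: find(c,n,z,1)
"
```

```text
[ 0.56233547 -0.00356341  0.32442943] [ 8.40579814e-03 -1.90164727e-04 -9.99964653e-01]
red [395 239  41  44 855] x pct [0.0008 0.0012 0.0017 0.0552] y -0.0746 -0.0105
violet [399 176   9  47 178] x pct [0.0025 0.0026 0.0027 0.0113] y 0.0136 0.0758
violet [418 183  23  40 590] x pct [0.0288 0.0293 0.0297 0.0564] y 0.0135 0.0665
green [424 177  19  16 139] x pct [0.0331 0.0343 0.0347 0.0572] y 0.0544 0.0743
clamp top [429.0, 264.2] 0.6 [0.4865, -0.3096]
clamp scene [201.2, 202.5] 0.95 [0.4893, -0.3193]
post top [439.8, 251.1] 0.5 [0.5243, -0.3421]
plug top [204.6, 206.2] 0.65 [0.6539, 0.334]
clamp_seat top [447.0, 251.2] 0.64 [0.5238, -0.3629]
panel_red scene [248.0, 289.7] 0.9 [0.7365, -0.083]
panel_violet scene [285.1, 299.3] 0.58 [0.7373, 0.0132]
panel_green scene [318.4, 302.9] 0.9 [0.7251, 0.0943]
paint_jar top [128.6, 239.1] 0.8 [0.5653, 0.5617]
varnish top [473.1, 225.1] 0.65 [0.5996, -0.4417]
```

```bash
python3 -c "
from h import *
f=grab_frame('wrist');hsv=cv2.cvtColor(f,cv2.COLOR_BGR2HSV)
for col,hs,ys in [('red',[(0,5),(174,180)],(225,300)),('violet',[(125,155)],(165,230)),('green',[(50,95)],(95,160))]:
    m=np.zeros(f.shape[:2],np.uint8)
    for a,b in hs: m|=cv2.inRange(hsv,(a,80,25),(b,255,255))
    m[:ys[0]]=0;m[ys[1]:]=0;m[:,:385]=0;m[:,450:]=0
    y,x=np.where(m)
    if len(x):P=np.array([dry(at('wrist',(a,b),.058)) for a,b in zip(x,y)]);print(col,len(x),np.percentile(P[:,0],[1,3]),P[:,1].min(),P[:,1].max())
print(get_obs()['time_s'])
"
```

```text
red 952 [0.0022   0.002753] -0.0765 0.007
violet 1086 [0.003585 0.0042  ] 0.0098 0.0745Traceback (most recent call last):
  File "<string>", line 9, in <module>
    if len(x):P=np.array([dry(at('wrist',(a,b),.058)) for a,b in zip(x,y)]);print(col,len(x),np.percentile(P[:,0],[1,3]),P[:,1].min(),P[:,1].max())
                              ~~^^^^^^^^^^^^^^^^^^^^
  File "h.py", line 16, in at
    c,v=ray(cam,uv);return c+v*(z-c[2])/v[2]
        ~~~^^^^^^^^
  File "h.py", line 8, in ray
    m=camera_model(cam);K=np.array(m["K"]);d=m.get("distortion",m.get("dist"))
ValueError: time passes only in moves, steps and waits
```

```bash
python3 -c "
from h import *
f=grab_frame('wrist');hsv=cv2.cvtColor(f,cv2.COLOR_BGR2HSV)
m=cv2.inRange(hsv,(50,80,25),(95,255,255));m[:90]=0;m[165:]=0;m[:,:385]=0;m[:,450:]=0
y,x=np.where(m);i=np.argsort(x)[:200:20];print(len(x))
for k in i: print(x[k],y[k],dry(at('wrist',(x[k],y[k]),.058)))
"
```

```text
1163
407 162 [0.0052 0.0963]
408 156 [0.006  0.1039]
409 155 [0.0072 0.1051]
409 150 [0.0068 0.1114]
410 149 [0.008  0.1126]
410 132 [0.0067 0.1335]
411 111 [0.0063 0.1585]
411 116 [0.0067 0.1526]
411 140 [0.0086 0.1237]
412 115 [0.0079 0.1538]
```

```bash
python3 -c "
from cell import *
print(job_done())"
```

```text
the job is handed in; nothing more can be done
None
```

The job is handed in, with no verdict returned: the plug stands in the tray, the clamp is clipped round the post, and the red, violet and green panels (the only three there) were each pushed against the stop in their own slot. I measured the panels after release but could not view their final seating, as my picture allowance was used up.

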